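Slide primer tins into the crate and lower its bar

TASK

Put the two loose primer tins away: slide each one, upright, into an empty bay of the open-fronted divided crate, one tin per bay and fully home against the back. Then swing the crate's retaining bar forward and all the way down in front of the tins, leaving the third tin in its bay and everything else on the bench undisturbed.

Things in the scene. Friction and masses are not known exactly. Their poses are not given: they have to be found in the camera images.
- tin_a: Closed tin of red-oxide primer, standing upright: cylinder 96 mm in diameter (too wide for the gripper to span), 75 mm tall, about 0.55 kg, red-brown side, bare steel rims. Origin at the centre of its underside, z up. One of the two loose tins, on the bench between the robot and the crate.
- tin_b: Closed tin of red-oxide primer, standing upright: cylinder 96 mm in diameter (too wide for the gripper to span), 75 mm tall, about 0.55 kg, red-brown side, bare steel rims. Origin at the centre of its underside, z up. The other loose tin, on the bench between the robot and the crate.
- tin_c: Closed tin of red-oxide primer, standing upright: cylinder 96 mm in diameter (too wide for the gripper to span), 75 mm tall, about 0.55 kg, red-brown side, bare steel rims. Origin at the centre of its underside, z up. It already stands home in one of the three bays; leave it there.
- crate: Plywood crate fixed to the bench; no floor, top or front. Three bays along its y, open to the robot (-x): tins slide in along +x on the bench. Origin on the bench at the middle bay's centre; bay centres at x = 0, y = -122, 0, +122 mm. Bays 110 mm wide; walls 12 mm thick, 55 to 60 mm high, rounded front ends at x = -49 mm; back wall's inner face at x = +50 mm. 378 mm long in y.
- spot_1: White painted spot, 60 mm in diameter, flat on the bench at the centre of an empty bay (flush, no step). Origin at its centre. A tin fully home stands centred over it, within the bay's play.
- spot_2: White painted spot, 60 mm in diameter, flat on the bench at the centre of the other empty bay (flush, no step). Origin at its centre.
- bar (a joint): Angle of the retaining bar (rad), a steel bail on stiff hinges that stays where it is left. 0: raised, leaning 0.6 rad back (to the crate's +x) from vertical; 0.6: vertical; 2.17: fully down, level, across the open front of the bays. Moving it takes about 3 to 4 N at the bar.
- bar_grip (a point): Middle of the bar's cross rod, in the centre of a red sleeve 14 mm thick and 110 mm long. The rod, 8 mm thick, runs along the crate's y, 394 mm long, 80 mm from the hinge axis, with a side arm at each end outside the crate's end walls.
- bar_hinge (a point): Point on the bar's hinge axis, above the crate's origin, 40 mm above the bench. The axis runs along the crate's y.
- hammer: Bystander: hammer, 270 mm, lying left of the work. Origin about the middle of it, on the bench.
- wrench: Bystander: steel wrench, 200 mm, lying right of the work. Origin about the middle of it, on the bench.
- bottle: Bystander: clear water bottle with black cap, 72 mm in diameter, 230 mm tall, standing right of the crate. Origin at the centre of its underside.
- finial: Bystander: forged steel leaf finial, about 130 mm across and 100 mm tall, left of the crate. Origin at the centre of its foot.

How it is judged:
On the way, in this order (a step that is already met when the one before it is completed fails the run):
1. both loose tins stand home in the two empty bays ((horizontal distance between tin_a and spot_1 below 0.02 m or horizontal distance between tin_a and spot_2 below 0.02 m) and (horizontal distance between tin_b and spot_1 below 0.02 m or horizontal distance between tin_b and spot_2 below 0.02 m) and angle between each of tin_a, tin_b's own z axis and vertical below 0.1 rad), for 0.2 s.
2. then the bar is swung all the way down (value of joint bar above 2.05 rad), for 0.2 s.
At the end, for the whole second after the job is handed in: Both loose tins stand upright and still on the bench in the two bays that were empty, each centred within 20 mm of its bay's spot; the third tin is still in its bay, moved less than 20 mm; the bar is down past 2.05 rad (of 2.17) (all of step 1 and distance of tin_c from where it was at the start of the episode below 0.02 m and value of joint bar above 2.05 rad and linear speed of each of tin_a, tin_b, tin_c below 0.02 m/s and height (world z) of each of tin_a, tin_b, tin_c below 0.01 m and angle between tin_c's own z axis and vertical below 0.1 rad); the robot touches nothing.
It fails at once if a tin is tipped by more than about 23 degrees (angle between any of tin_a, tin_b, tin_c's own z axis and vertical above 0.4 rad).
It fails at once if the third tin is moved by more than 30 mm (distance of tin_c from where it was at the start of the episode above 0.03 m).
It fails at once if the hammer, wrench, bottle or finial is moved by more than 30 mm (distance of any of hammer, wrench, bottle, finial from where it was at the start of the episode above 0.03 m).
It also fails if it takes over 72 s, if anything falls off the work surface, if the arm or the gripper's body presses on something with over 40 N, if the wrist force passes 120 N, or if a joint passes its speed limit or range.

ROBOT

A 6-joint arm with a two-finger parallel gripper is mounted at the origin on the work surface. World frame = base frame: x ahead of the robot, y to its left, z up, the work surface at z = 0. Lengths are in m, angles in rad, forces in N, time in s.
With the tool pointing down it reaches from about 0.375 to 0.9 m from the base axis. Payload 3.1 kg.
Tool frame: the origin (TCP) lies on the centre line of the jaws, within the pads' length; the fingertips stand 19 mm ahead of it and the grasp point (between the pads) is the TCP; z points along the fingers, y is the line along which they close (so a half turn about z gives the same grasp; the last joint's range is limited). The gripper opens to 85 mm and grips with 20 to 120 N. Pads are 22 mm wide; open, the fingers measure 114 mm over their backs; the gripper's body (76 mm by 85 mm) begins 54 mm behind the grasp point. The pads swing forward as they close: fully open they stand 13 mm farther back than shut.
Start: joints at [-0.178, 0.527, 1.433, -0, 1.181, -0.178], TCP at [0.625, 0, 0.25] pointing down, gripper open.
Joint ranges: [-3.08, 3.08], [-0.75, 2.2], [0.22, 2.44], [-1.43, 4.57], [0, 2.65], [-2.85, 2.85]. Speed limits (rad/s): [2.79, 2.79, 3.14, 3.14, 3.14, 3.14].

INTERFACE

Orientations are given as a unit quaternion [x, y, z, w].
In Python, from station import manip, cams, sign_off gives the robot as it stands.
- The arm moves only by the tool carry_out, never from a script. Its argument "targets" is a list that holds one entry, the list of rows, each a list of 7 numbers: the shift along the tool's x, y, z in cm, then the turn, a rotation vector about the tool's x, y, z in degrees, then the finger opening in cm, from 0 to 8.54. A call has 1 to 12 rows; each row is the pose to reach, as a shift and turn from the pose commanded when the call began, along the tool's axes at that moment; what a row does not reach only later rows make up. A row lasts 1/12 s, in which the tool goes at most 41.7 mm and 7.16 degrees, less where a joint would pass 70% of its speed; a pose out of reach is approached as far as the arm can. A call with a gripper value outside its range is refused whole. The fingers move at their own pace and stop on an object; "force" is the grip in N (left out, the last holds). Time passes only in rows, so rows that repeat a pose let the fingers close. It gives the time, the measured TCP pose, the force, the opening and the grip force at its end, in the units of the state.
- manip.sense(): the state, without advancing time (a new reading comes with each control period).
- cams.snapshot(name): name is "scene" or "side" or "wrist"; returns the picture (480x640x3 uint8, red, green, blue); there is no depth.
- cams.camera_info(name): a dict with "K" (3x3 intrinsics, pixels), "T" (4x4, takes a point from camera to world coordinates). Camera axes: x right, y down, z forward; pixel columns grow to the right and rows downward; lengths in m; the calibration is good to about 2 mm. A picture is of the moment at which its call begins: read the wrist's pose just before it. camera_info takes no time and is no camera call; for the wrist camera it gives the pose at the moment of the call.
- sign_off(): hands the job in; it is judged then, once.
The state is a dict: "t": time; "q": joint angles; "qd": joint speeds; "tau": joint torques, N m; "tcp_pos": TCP position; "tool_rot": TCP orientation; "force": force on the tool from outside, world axes, zero at the start; "ft_torque": the same for the moment, N m; "finger_gap": opening from 0.0 (shut) to 1.0 (fully open); "gripper_force": force on a finger pad.
Only numpy, scipy, OpenCV 4.12 (cv2) and the standard library are available. Lean on these libraries where they do the work, as an engineer would, in place of code of your own. Each camera call takes 0.05 s, during which the arm holds its last target. There are 200 camera calls.

## Working session

There is one attempt and no reset: what is moved stays moved. The work goes in short steps, Python scripts to look and compute and a tool call to move; the robot and the scene stay as the last step left them, time stands still between calls to the robot, and variables do not carry over. Pictures are saved under pics/ and viewed, at most 10 in all, crops included, and the job is handed in when it is done.

Besides the shell and the picture viewer there is one more tool, called after "Request:" as name(argument=value, ...) on one line, values as JSON. carry_out: Moves the arm, as the interface text tells. Its arguments: {"type":"object","properties":{"targets":{"type":"array"},"force":{"type":"number"}},"required":["targets"]}

```bash
ls; mkdir -p pics; python3 - <<'E'
from station import manip,cams
import cv2,numpy as np
s=manip.sense();print(s['t'],s['tcp_pos'],s['tool_rot'],s['finger_gap'])
for n in ['scene','side','wrist']:
    c=cams.camera_info(n);print(n,np.round(c['K'],1).tolist(),np.round(c['T'],4).tolist())
    im=cams.snapshot(n);cv2.imwrite(f'pics/{n}0.png',im[:,:,::-1])
E
```

```text
pics
0.0 [6.24327430e-01 1.49821412e-04 2.49344094e-01] [ 7.07108405e-01  7.07104335e-01 -6.01123470e-04 -8.95390986e-04] 0.9980402798343656
scene [[605.7, 0.0, 324.1], [0.0, 605.7, 246.6], [0.0, 0.0, 1.0]] [[-0.7931, 0.4334, -0.428, 1.1326], [0.609, 0.5499, -0.5716, 0.7897], [-0.0124, -0.714, -0.7001, 1.0535], [0.0, 0.0, 0.0, 1.0]]
side [[448.4, 0.0, 317.6], [0.0, 448.4, 239.2], [0.0, 0.0, 1.0]] [[0.7928, -0.4611, 0.3987, 0.1371], [-0.6094, -0.5846, 0.5357, -0.5769], [-0.0139, -0.6676, -0.7444, 0.9011], [0.0, 0.0, 0.0, 1.0]]
wrist [[381.3, 0.0, 317.5], [0.0, 381.3, 239.6], [0.0, 0.0, 1.0]] [[1.0, 0.0004, -0.0016, 0.6252], [-0.0001, -0.9661, -0.2584, 0.0652], [-0.0016, 0.2584, -0.966, 0.3738], [0.0, 0.0, 0.0, 1.0]]
```

View pics/scene0.png

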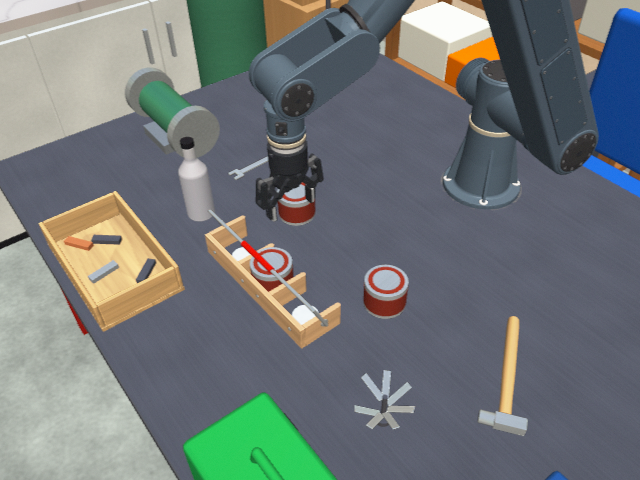

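View pics/side0.png

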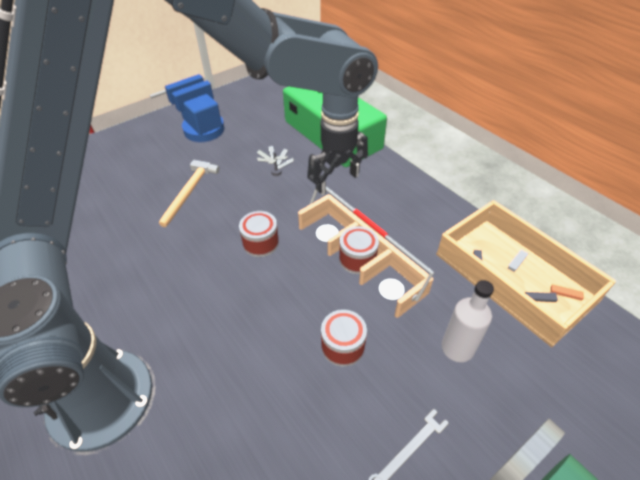

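View pics/wrist0.png

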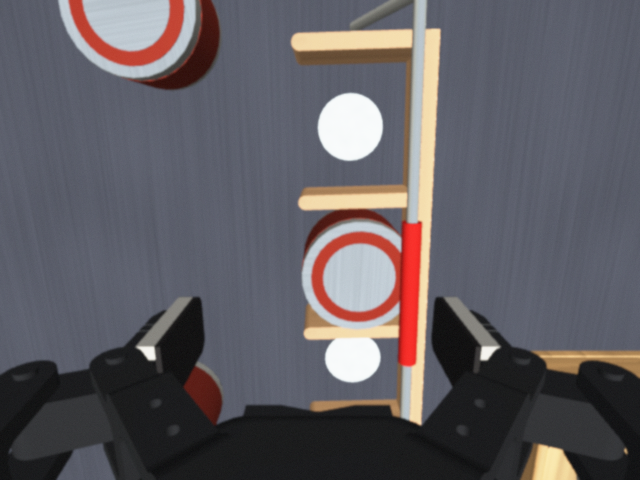

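```bash
cat > h.py <<'E'
from station import manip,cams
import cv2,numpy as np
def ray(n,px,c=None):
    c=c or cams.camera_info(n);T=np.array(c['T']);K=np.array(c['K'])
    d=T[:3,:3]@np.linalg.solve(K,[px[0],px[1],1]);return T[:3,3],d/np.linalg.norm(d)
def plane(n,px,z,c=None):
    o,d=ray(n,px,c);return o+d*(z-o[2])/d[2]
def tri(*rs):
    A=sum(np.eye(3)-np.outer(d,d) for o,d in rs);b=sum((np.eye(3)-np.outer(d,d))@o for o,d in rs)
    return np.linalg.solve(A,b)
def blobs(im,kind,amin=60):
    h=cv2.cvtColor(im,cv2.COLOR_RGB2HSV);H,S,V=cv2.split(h)
    red=(H<12)|(H>172)
    m={'white':(S<30)&(V>215),'sleeve':red&(S>225)&(V>180),'ring':red&(S>110)&(S<225)&(V>150)}[kind]
    cs,_=cv2.findContours(m.astype(np.uint8),cv2.RETR_EXTERNAL,cv2.CHAIN_APPROX_NONE)
    return [(np.round(e[0],1),np.round(e[1],1)) for c in cs if len(c)>5 and cv2.contourArea(c)>amin for e in [cv2.fitEllipse(cv2.convexHull(c))if len(cv2.convexHull(c))>5 else cv2.minAreaRect(c)]]
E
python3 - <<'E'
from h import *
for n in ['scene','side','wrist']:
    im=cv2.imread(f'pics/{n}0.png')[:,:,::-1].copy()
    for k,z in [('white',0),('ring',.075),('sleeve',.106)]:
        for c,a in blobs(im,k): print(n,k,c,a,np.round(plane(n,c,z),4))
E
```

```text
scene white [303.1 313.8] [17.8 24.4] [0.6559 0.0706 0.    ]
scene white [240.6 253.3] [11.7 19. ] [ 0.6644 -0.179   0.    ]
scene white [191.3 170.7] [13.7 15.4] [ 0.5981 -0.5516  0.    ]
scene white [447.5  27.9] [46.9 93.3] [-0.6342 -0.7403  0.    ]
scene white [86.3 18.7] [  3.7 142.3] [ 0.4418 -1.723   0.    ]
scene white [41. 11.] [22. 82.] [ 0.5613 -1.9162  0.    ]
scene ring [386.  279.9] [26.5 35.7] [0.4915 0.1567 0.075 ]
scene ring [260.3 266.8] [ 8.5 22.6] [ 0.6857 -0.0463  0.075 ]
scene ring [263.3 262.2] [27.  49.6] [ 0.6725 -0.0541  0.075 ]
scene ring [ 78.3 242.7] [10.2 32.5] [ 0.9782 -0.3755  0.075 ]
scene sleeve [257.1 256.3] [ 6.2 46.8] [ 0.6879 -0.051   0.106 ]
side white [413.5 442.4] [ 23.7 108.7] [ 0.4454 -0.4563  0.    ]
side white [343.4 329.4] [38.7 44.1] [ 0.4972 -0.1844  0.    ]
side white [471.8 313.4] [23.3 33. ] [ 0.7607 -0.3364  0.    ]
side white [659. 304.] [ 34.5 103.9] [ 1.1272 -0.5903  0.    ]
side white [391.4 288.8] [20.7 25.8] [ 0.6621 -0.1697  0.    ]
side white [518.1 258.8] [11.1 22.9] [ 0.984  -0.3022 -0.    ]
side white [612.9 240.4] [12.5 
[... 705 characters left out ...]
0.075 ]
side ring [370.2 222.8] [ 8.2 45.7] [ 0.7192 -0.021   0.075 ]
side ring [104.9 -52.5] [ 88.  438.2] [1.015  2.7032 0.075 ]
wrist white [489.5 346.6] [11.7 28.5] [ 0.8134 -0.1562  0.    ]
wrist white [145.1 345.9] [11.8 30.3] [ 0.4355 -0.1556  0.    ]
wrist white [352.4 357.1] [48.2 54.2] [ 0.6633 -0.1693  0.    ]
wrist white [353.9 319.9] [17.1 51.8] [ 0.6639 -0.1242  0.    ]
wrist white [317. 304.] [ 8.2 29.4] [ 0.6242 -0.1056  0.    ]
wrist white [356.9 228.3] [ 8.4 37. ] [ 0.6644 -0.023   0.    ]
wrist white [349.9 126.4] [63.7 66.7] [0.6552 0.0754 0.    ]
wrist ring [392.9 289.6] [141.9 161.1] [ 0.6882 -0.0582  0.075 ]
wrist ring [125.8   1.9] [110.2 129.9] [0.4914 0.1565 0.075 ]
```

Request:
carry_out(targets=[[[21.4,-15.9,0,0,0,-24.4,6],[21.4,-15.9,0,0,0,-24.4,6],[21.4,-15.9,0,0,0,-24.4,6],[21.4,-15.9,0,0,0,-24.4,6],[21.4,-15.9,0,0,0,-24.4,6],[21.4,-15.9,0,0,0,-24.4,6],[21.4,-15.9,0,0,0,-24.4,6],[21.4,-15.9,0,0,0,-24.4,6],[21.4,-15.9,0,0,0,-24.4,6],[21.4,-15.9,0,0,0,-24.4,6],[21.4,-15.9,4,0,0,-24.4,6],[21.4,-15.9,6,0,0,-24.4,6]]])

```text
t: 1.15
tcp_pos: [0.4672, 0.2128, 0.189]
tool_rot: [0.543, 0.84, 0.0, 0.0]
force: [-0.6, -0.6, -0.4]
finger_gap: 0.707
gripper_force: 0.0
```

```bash
cat >> h.py <<'E'
from scipy.spatial.transform import Rotation as R
def state():
    s=manip.sense();M=R.from_quat(s['tool_rot']).as_matrix()
    print('t',round(s['t'],2),'tcp',np.round(s['tcp_pos'],4),'toolx deg',round(np.degrees(np.arctan2(M[1,0],M[0,0])),2),'zax',np.round(M[:,2],3),'F',np.round(s['force'],1),'gap',round(s['finger_gap'],3))
    return s,M
def look(*ns):
    out={}
    for n in ns:
        c=cams.camera_info(n);im=cams.snapshot(n);out[n]=(im,c)
        for k,z in [('white',0),('ring',.075),('sleeve',.106)]:
            for p,a in blobs(im,k):
                w=plane(n,p,z,c)
                if .4<w[0]<.75 and -.3<w[1]<.3: print(n,k,p,a,np.round(w,4))
    return out
E
python3 - <<'E'
from h import *
state();o=look('scene','side','wrist')
a=np.hstack([o['scene'][0],o['side'][0]])
cv2.imwrite('pics/m1.png',cv2.resize(a,(800,300))[:,:,::-1])
for n in o: cv2.imwrite(f'pics/{n}1.png',o[n][0][:,:,::-1])
E
```

```text
t 1.15 tcp [0.4672 0.2128 0.189 ] toolx deg 114.28 zax [ 0.001 -0.    -1.   ] F [-0.6 -0.6 -0.4] gap 0.707
scene white [303. 314.] [18.1 23.4] [0.6564 0.0709 0.    ]
scene white [240.2 253.6] [11.5 17.9] [ 0.6657 -0.1787  0.    ]
scene ring [386.  279.9] [26.5 35.6] [0.4915 0.1567 0.075 ]
scene ring [260.3 266.8] [ 8.5 22.6] [ 0.6857 -0.0463  0.075 ]
scene ring [263.1 262.3] [27. 50.] [ 0.673  -0.0541  0.075 ]
scene ring [295.3 191.2] [19.4 30.2] [ 0.4693 -0.2144  0.075 ]
scene sleeve [257.1 256.3] [ 6.2 46.5] [ 0.6879 -0.051   0.106 ]
side white [343.4 329.4] [38.6 44. ] [ 0.4972 -0.1844  0.    ]
side white [391.4 288.8] [20.6 25.7] [ 0.6621 -0.1697  0.    ]
side white [358.9 240. ] [28.5 38. ] [7.051e-01 5.000e-04 0.000e+00]
side white [326.6 232.4] [16.7 22. ] [0.6542 0.0762 0.    ]
side white [257.3 223.6] [15.7 22.4] [0.523  0.2223 0.    ]
side ring [343.6 328.9] [30.5 35.2] [ 0.4683 -0.2164  0.075 ]
side ring [370.  222.7] [ 9.1 43.1] [ 0.719  -0.0204  0.075 ]
wrist white [434.8 325.7] [10.9 40.9] [0.6004 0.1656 0.    ]
wrist white [202.3 331.8] [10.3 26.9] [ 0.4119  0.0732 -0.    ]
wrist white [319.9 327.9] [123.8 137.3] [0.5073 0.1209 0.    ]
wrist ring [319.9 329.6] [104.3 115.3] [0.4915 0.156  0.075 ]
```

Request:
carry_out(targets=[[[0,0,3,0,0,0,6],[0,0,6,0,0,0,6],[0,0,9,0,0,0,6],[0,0,12,0,0,0,6],[0,0,14,0,0,0,6],[0,0,15,0,0,0,6],[0,0,15.4,0,0,0,6],[0,0,15.4,0,0,0,6]]])

```text
t: 1.97
tcp_pos: [0.4672, 0.2139, 0.0366]
tool_rot: [0.542, 0.84, 0.0, 0.0]
force: [0.6, -0.1, 0.5]
finger_gap: 0.701
gripper_force: 0.0
```

```bash
python3 - <<'E'
from h import *
state()
im=cams.snapshot('scene')
cv2.imwrite('pics/s2.png',cv2.resize(im[180:400,220:540],(640,440))[:,:,::-1])
E
```

```text
t 1.97 tcp [0.4672 0.2139 0.0366] toolx deg 114.36 zax [ 0.001  0.    -1.   ] F [ 0.6 -0.1  0.5] gap 0.701
```

View pics/s2.png

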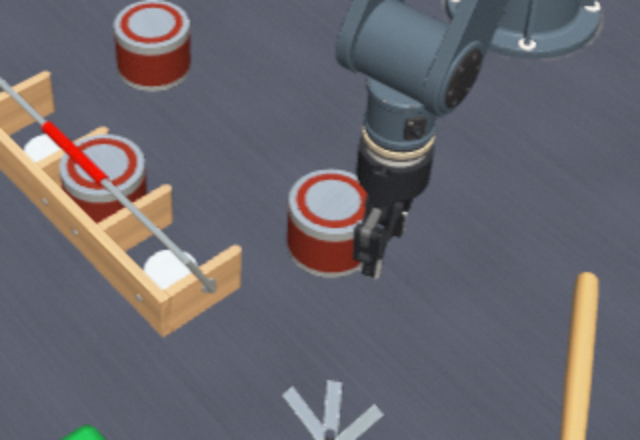

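Request:
carry_out(targets=[[[-0.8,0,0,0,0,0,6],[-1.5,0,0,0,0,0,6],[-2.2,0,0,0,0,0,6],[-3.1,0,0,0,0,0,6],[-4.1,-0.1,0,0,0,0,6],[-5.1,-0.1,0,0,0,0,6],[-6.1,-0.1,0,0,0,0,6],[-7.1,-0.1,0,0,0,0,6],[-8.1,-0.1,0,0,0,0,6],[-9.1,-0.1,0,0,0,0,6],[-10.0,-0.1,0,0,0,0,6],[-10.6,-0.1,0,0,0,0,6]]])

```text
t: 3.02
tcp_pos: [0.5094, 0.1162, 0.0371]
tool_rot: [0.542, 0.84, 0.0, 0.0]
force: [-1.9, 4.9, 4.5]
finger_gap: 0.7
gripper_force: 0.0
```

```bash
python3 - <<'E'
from h import *
state();look('scene','wrist')
E
```

```text
t 3.02 tcp [0.5094 0.1162 0.0371] toolx deg 114.34 zax [ 0.001  0.    -1.   ] F [-1.9  4.9  4.5] gap 0.7
scene white [303.1 313.8] [17.8 24.4] [0.6559 0.0706 0.    ]
scene white [240.2 253.7] [11.8 17.3] [ 0.6659 -0.1784  0.    ]
scene ring [260.8 266.9] [ 9. 23.] [ 0.685  -0.0453  0.075 ]
scene ring [345.  265.5] [24.8 28.7] [0.5345 0.0676 0.075 ]
scene ring [268.9 260.7] [24.8 38.1] [ 0.66   -0.0502  0.075 ]
scene ring [295.3 191.2] [19.5 30.3] [ 0.4693 -0.2144  0.075 ]
scene sleeve [257.  256.2] [ 6.2 46.9] [ 0.6879 -0.0514  0.106 ]
wrist white [532.3 448.3] [ 60.2 106. ] [0.6479 0.0796 0.    ]
wrist white [558.8 425.6] [11.  26.6] [0.6526 0.0969 0.    ]
wrist white [317.8 406.6] [ 6.5 43.7] [0.537  0.0572 0.    ]
wrist white [431.3 336.7] [11.1 17.8] [0.5698 0.1143 0.    ]
wrist white [204.  336.8] [11.3 18.5] [0.4724 0.0704 0.    ]
wrist ring [309.2 386.1] [ 27.2 114.2] [0.5074 0.1167 0.075 ]
```

Request:
carry_out(targets=[[[2,0,0,0,0,0,6],[2,0,-4,0,0,0,6],[2,0,-8,0,0,0,6],[-2.5,-5.9,-8,0,0,-67.4,6],[-2.5,-5.9,-8,0,0,-67.4,6],[-2.5,-5.9,-8,0,0,-67.4,6],[-2.5,-5.9,-8,0,0,-67.4,6],[-2.5,-5.9,-8,0,0,-67.4,6],[-2.5,-5.9,-8,0,0,-67.4,6],[-2.5,-5.9,-8,0,0,-67.4,6],[-2.5,-5.9,-8,0,0,-67.4,6],[-2.5,-5.9,-8,0,0,-67.4,6]]])

```text
t: 4.12
tcp_pos: [0.4659, 0.0694, 0.1163]
tool_rot: [0.015, 1.0, -0.0, 0.001]
force: [-0.8, -0.4, 0.3]
finger_gap: 0.7
gripper_force: 0.0
```

```bash
python3 - <<'E'
from h import *
state();look('scene','side','wrist')
E
```

```text
t 4.12 tcp [0.4659 0.0694 0.1163] toolx deg 178.27 zax [ 0.001 -0.001 -1.   ] F [-0.8 -0.4  0.3] gap 0.7
scene white [303.1 313.8] [17.8 24.4] [0.6559 0.0706 0.    ]
scene white [240.6 253.3] [11.7 19. ] [ 0.6644 -0.179   0.    ]
scene ring [260.3 266.8] [ 8.5 22.6] [ 0.6857 -0.0463  0.075 ]
scene ring [347.3 265.6] [25.3 34.7] [0.5306 0.0711 0.075 ]
scene ring [262.5 262.5] [27.2 51.5] [ 0.6745 -0.0544  0.075 ]
scene ring [295.3 191.2] [19.5 30.3] [ 0.4693 -0.2144  0.075 ]
scene sleeve [257.1 256.5] [ 5.8 49. ] [ 0.6882 -0.0505  0.106 ]
side white [343.4 329.4] [38.7 44.1] [ 0.4972 -0.1844  0.    ]
side white [391.4 288.8] [20.6 25.9] [ 0.6621 -0.1697  0.    ]
side white [289.9 236. ] [16.8 21.1] [0.5676 0.1275 0.    ]
side white [358.8 240. ] [28.5 38.2] [7.049e-01 6.000e-04 0.000e+00]
side white [326.7 232.5] [16.9 22.3] [0.6542 0.0757 0.    ]
side ring [343.6 328.9] [30.4 35.3] [ 0.4683 -0.2164  0.075 ]
side ring [370.  222.6] [ 9.  43.3] [ 0.7193 -0.0201  0.075 ]
wrist white [324.  385.2] [ 61.9 120. ] [0.5758 0.0699 0.    ]
wrist white [202.9 333.5] [10.3 23. ] [ 0.5308 -0.0134  0.    ]
wrist white [431.2 336.7] [12.7 17.6] [0.5392 0.1464 0.    ]
wrist white [319.6 385.9] [135.4 176.5] [0.5762 0.0667 0.    ]
wrist ring [323.1 399.6] [133.3 156.4] [0.5297 0.0697 0.075 ]
```

Request:
carry_out(targets=[[[0,0,1,0,0,-3.4,6],[0,0,4,0,0,-3.4,6],[0,0,6.5,0,0,-3.4,6],[0,0,7.8,0,0,-3.4,6],[0,0,8,0,0,-3.4,6],[0,0,8,0,0,-3.4,6]]])

```text
t: 4.77
tcp_pos: [0.4651, 0.0699, 0.0356]
tool_rot: [-0.01, 1.0, 0.0, -0.001]
force: [-0.5, 0.4, 0.2]
finger_gap: 0.704
gripper_force: 0.0
```

```bash
python3 - <<'E'
from h import *
s,M=state()
tgt=np.array([.6552,.0756,0])+np.array([1,.031,0])*(0.002-.0485)
print('cm in tool axes to home TCP',100*M.T@(tgt-[*s['tcp_pos'][:2],0]))
E
```

```text
t 4.77 tcp [0.4651 0.0699 0.0356] toolx deg -178.81 zax [-0.002  0.    -1.   ] F [-0.5  0.4  0.2] gap 0.704
cm in tool axes to home TCP [-14.36654129   0.13162827  -0.0257466 ]
```

Request:
carry_out(targets=[[[-0.7,0,0,0,0,0,6],[-1.4,0,0,0,0,0,6],[-2.2,0,0,0,0,0,6],[-3.2,0,0,0,0,0,6],[-4.2,0.1,0,0,0,0,6],[-5.2,0.1,0,0,0,0,6],[-6.2,0.1,0,0,0,0,6],[-7.2,0.1,0,0,0,0,6],[-8.2,0.1,0,0,0,0,6],[-9.2,0.1,0,0,0,0,6],[-10.2,0.1,0,0,0,0,6],[-11,0.1,0,0,0,0,6]]])

```text
t: 5.77
tcp_pos: [0.5762, 0.0736, 0.0372]
tool_rot: [-0.011, 1.0, -0.0, 0.0]
force: [-2.4, 0.1, 1.0]
finger_gap: 0.702
gripper_force: 0.0
```

Request:
carry_out(targets=[[[-0.7,0,0,0,0,0,6],[-1.4,0,0,0,0,0,6],[-2,0,0,0,0,0,6],[-2.5,0,0,0,0,0,6],[-2.9,0,0,0,0,0,6],[-3.1,0,0,0,0,0,6],[-3.1,0,0,0,0,0,6]]])

```text
t: 6.35
tcp_pos: [0.6067, 0.0742, 0.0367]
tool_rot: [-0.011, 1.0, -0.0, 0.0]
force: [-3.5, -0.0, 3.5]
finger_gap: 0.705
gripper_force: 0.0
```

```bash
python3 - <<'E'
from h import *
state();look('scene','wrist')
E
```

```text
t 6.35 tcp [0.6067 0.0742 0.0367] toolx deg -178.7 zax [ 0. -0. -1.] F [-3.5 -0.   3.5] gap 0.705
scene white [240.6 253.3] [11.7 19. ] [ 0.6644 -0.179   0.    ]
scene ring [298.1 296. ] [21.2 27.8] [0.6695 0.0759 0.075 ]
scene ring [304.5 292.7] [26.9 33.2] [0.6533 0.0768 0.075 ]
scene ring [261.1 266.8] [ 9.7 22.1] [ 0.6843 -0.0452  0.075 ]
scene ring [268.9 260.7] [24.8 38.2] [ 0.66   -0.0502  0.075 ]
scene sleeve [257.1 256.3] [ 6.2 46.5] [ 0.6879 -0.051   0.106 ]
wrist white [318.  407.4] [ 5.1 34.4] [0.6712 0.0756 0.    ]
wrist white [203.6 335.5] [11.4 18.9] [0.6328 0.021  0.    ]
wrist white [432.  334.1] [11.8 22.9] [0.6297 0.1281 0.    ]
wrist ring [295.9 395.8] [ 42.4 140.2] [0.6074 0.0682 0.075 ]
```

Request:
carry_out(targets=[[[-0.2,0,0,0,0,0,6],[-0.3,0,0,0,0,0,6],[-0.3,0,0,0,0,0,6]]])

```text
t: 6.7
tcp_pos: [0.6067, 0.0743, 0.0362]
tool_rot: [-0.011, 1.0, 0.0, -0.003]
force: [-8.8, 0.3, 6.6]
finger_gap: 0.704
gripper_force: 0.0
```

Request:
carry_out(targets=[[[2,0,0,0,0,0,6],[5,0,0,0,0,0,6],[6,0,-4,0,0,0,6],[6,0,-8,0,0,0,6],[19.9,-31.9,-8,0,0,-30.3,6],[19.9,-31.9,-8,0,0,-30.3,6],[19.9,-31.9,-8,0,0,-30.3,6],[19.9,-31.9,-8,0,0,-30.3,6],[19.9,-31.9,-8,0,0,-30.3,6],[19.9,-31.9,-8,0,0,-30.3,6],[19.9,-31.9,-8,0,0,-30.3,6],[19.9,-31.9,-8,0,0,-30.3,6]]])

```text
t: 7.7
tcp_pos: [0.4305, -0.2225, 0.1166]
tool_rot: [-0.272, 0.962, -0.002, 0.001]
force: [0.2, 0.3, 0.7]
finger_gap: 0.702
gripper_force: 0.0
```

```bash
python3 - <<'E'
from h import *
s,M=state();print(np.round(s['q'],2));look('scene','side','wrist')
tgt=np.array([.415,-.249,0])
print('cm tool axes',100*M.T@(tgt-[*s['tcp_pos'][:2],0]))
E
```

```text
t 7.7 tcp [ 0.4305 -0.2225  0.1166] toolx deg -148.41 zax [ 0.004 -0.003 -1.   ] F [0.2 0.3 0.7] gap 0.702
[-0.71  0.56  1.9   0.    0.67 -2.83]
scene white [240.6 253.3] [11.7 19. ] [ 0.6644 -0.179   0.    ]
scene ring [298.3 295.8] [21.9 28. ] [0.6689 0.0757 0.075 ]
scene ring [304.5 292.7] [26.6 33.3] [0.6533 0.0768 0.075 ]
scene ring [260.3 266.8] [ 8.5 22.6] [ 0.6857 -0.0463  0.075 ]
scene ring [266.9 261.3] [25.6 42.2] [ 0.6646 -0.0514  0.075 ]
scene ring [295.3 191.2] [19.5 30.3] [ 0.4693 -0.2144  0.075 ]
scene sleeve [257.1 256.3] [ 6.2 47.2] [ 0.6879 -0.051   0.106 ]
side white [337.4 332.7] [11.  21.2] [ 0.481  -0.1826  0.    ]
side white [342.1 332. ] [33.7 42.4] [ 0.4906 -0.1878  0.    ]
side white [391.4 288.9] [21.1 26.5] [ 0.6619 -0.1699  0.    ]
side white [363. 240.] [15.1 15.9] [ 0.7138 -0.0063  0.    ]
side white [362.2 240.3] [27.8 32.2] [ 0.7114 -0.0058  0.    ]
side ring [373.4 225.2] [ 9.2 33. ] [ 0.7199 -0.0323  0.075 ]
wrist white [236.7 406.7] [ 8.3 17.9] [ 0.573  -0.2134  0.    ]
wrist white [202.9 333.5] [10.3 23. ] [ 0.5318 -0.2621  0.    ]
wrist white [431.2 336.7] [12.7 17.6] [ 0.4505 -0.1238  0.    ]
wrist white [298.2 356.5] [106.1 121. ] [ 0.5127 -0.1956  0.    ]
wrist white [310.3 340.8] [142.2 177.7] [ 0.4974 -0.1946  0.    ]
wrist ring [264.5 369.8] [61.8 86.4] [ 0.4849 -0.2264  0.075 ]
wrist ring [309.  345.3] [119.9 150.4] [ 0.4616 -0.2145  0.075 ]
cm tool axes [ 2.71257010e+00 -1.44766587e+00  2.24939910e-03]
```

Request:
carry_out(targets=[[[2.5,0.3,0,0,0,7,6],[2.5,0.3,0,0,0,14,6],[2.5,0.3,0,0,0,15.6,6],[2.5,0.3,0,0,0,15.6,6],[2.5,0.3,3,0,0,15.6,6],[2.5,0.3,6,0,0,15.6,6],[2.5,0.3,7.8,0,0,15.6,6],[2.5,0.3,8,0,0,15.6,6],[2.5,0.3,8,0,0,15.6,6]]])

```text
t: 8.6
tcp_pos: [0.4074, -0.2289, 0.0355]
tool_rot: [-0.14, 0.99, 0.001, -0.001]
force: [0.2, 0.6, 0.3]
finger_gap: 0.704
gripper_force: 0.0
```

```bash
python3 - <<'E'
from h import *
s,M=state();print(np.round(s['q'],2));look('scene')
p=np.array([*s['tcp_pos'][:2],0]);f=-M[:,0]
c=np.array([.469,-.2155,0]);a=c-.0485*f;b=np.array([.538,-.173,0])-.0485*f
print('gap',100*M.T@(c-p),'contact',100*M.T@(a-p),'end',100*M.T@(b-p))
E
```

```text
t 8.6 tcp [ 0.4074 -0.2289  0.0355] toolx deg -163.88 zax [-0.001  0.001 -1.   ] F [0.2 0.6 0.3] gap 0.704
[-0.75  0.72  1.97  0.    0.45 -2.6 ]
scene white [240.6 253.3] [11.7 19. ] [ 0.6644 -0.179   0.    ]
scene ring [298.1 296. ] [21.2 27.8] [0.6695 0.0759 0.075 ]
scene ring [304.5 292.7] [26.6 33.3] [0.6533 0.0768 0.075 ]
scene ring [260.8 266.9] [ 9. 23.] [ 0.685  -0.0453  0.075 ]
scene ring [268.9 260.7] [24.8 38.2] [ 0.66   -0.0502  0.075 ]
scene ring [295.3 191.2] [19.5 30.3] [ 0.4693 -0.2144  0.075 ]
scene sleeve [257.  256.1] [ 6.1 47.6] [ 0.6877 -0.0516  0.106 ]
gap [-6.28897439e+00 -4.26418223e-01 -5.99168413e-03] contact [-1.43897439 -0.42641822 -0.00599168] end [-9.24778403e+00  1.74037253e+00 -9.11923504e-03]
```

Approach to contact, then push diagonally.

Request:
carry_out(targets=[[[-0.6,-0.4,0,0,0,0,6],[-1.2,-0.4,0,0,0,0,6],[-1.6,-0.4,0,0,0,0,6],[-2.4,-0.2,0,0,0,0,6],[-3.2,0.1,0,0,0,0,6],[-4.1,0.3,0,0,0,0,6],[-5.0,0.6,0,0,0,0,6],[-5.9,0.8,0,0,0,0,6],[-6.8,1.1,0,0,0,0,6],[-7.7,1.3,0,0,0,0,6],[-8.5,1.5,0,0,0,0,6],[-9.1,1.7,0,0,0,0,6]]])

```text
t: 9.65
tcp_pos: [0.4907, -0.1882, 0.037]
tool_rot: [-0.139, 0.99, -0.0, 0.0]
force: [-5.0, -4.1, 4.6]
finger_gap: 0.704
gripper_force: 0.0
```

Request:
carry_out(targets=[[[1,0,0,0,0,0,6],[2,0,0,0,0,7,6],[2,0.3,0,0,0,14.3,6],[2,0.3,0,0,0,14.3,6]]])

```text
t: 9.98
tcp_pos: [0.4689, -0.1905, 0.0363]
tool_rot: [-0.013, 1.0, 0.0, -0.0]
force: [-0.5, -0.4, -0.4]
finger_gap: 0.699
gripper_force: 0.0
```

```bash
python3 - <<'E'
from h import *
s,M=state();o=look('scene','side','wrist')
p=np.array([*s['tcp_pos'][:2],0])
b=np.array([.6628,-.169,0])-.0465*np.array([1,.031,0])
print('home',100*M.T@(b-p))
a=np.hstack([o['scene'][0],o['side'][0]])
cv2.imwrite('pics/m3.png',cv2.resize(a[100:400],(800,188))[:,:,::-1])
E
```

```text
t 9.98 tcp [ 0.4689 -0.1905  0.0363] toolx deg -178.46 zax [-0.001  0.001 -1.   ] F [-0.5 -0.4 -0.4] gap 0.699
scene white [240.6 253.3] [11.7 19. ] [ 0.6644 -0.179   0.    ]
scene ring [297.8 296.2] [20.6 27.7] [0.6704 0.0759 0.075 ]
scene ring [304.5 292.7] [26.6 33.3] [0.6533 0.0768 0.075 ]
scene ring [260.3 266.8] [ 8.5 22.6] [ 0.6857 -0.0463  0.075 ]
scene ring [263.1 262.3] [27. 50.] [ 0.673  -0.0541  0.075 ]
scene ring [281.9 210.8] [20.8 31.5] [ 0.5393 -0.1731  0.075 ]
scene sleeve [257.  256.2] [ 6.2 46.9] [ 0.6879 -0.0514  0.106 ]
side white [358.6 298.5] [20.5 21.4] [ 0.5802 -0.1418  0.    ]
side white [359.8 299.6] [34.1 34.5] [ 0.5804 -0.146   0.    ]
side white [391.4 288.9] [21.1 26.5] [ 0.6619 -0.1699  0.    ]
side white [364.5 240. ] [11.  17.4] [ 0.7169 -0.0088  0.    ]
side white [362.  240.3] [27.8 32.6] [ 0.7109 -0.0055  0.    ]
side ring [370.3 223. ] [ 8.1 44.3] [ 0.7189 -0.0217  0.075 ]
wrist white [202.7 333.6] [10.9 22.8] [ 0.4954 -0.2443  0.    ]
wrist white [431.6 336. ] [12.1 18.3] [ 0.4932 -0.1373  0.    ]
home [-1.47885675e+01  1.61243984e+00 -7.61508459e-03]
```

Request:
carry_out(targets=[[[0.2,0.8,0,0,0,0,6],[0.2,1.5,0,0,0,0,6],[0,1.6,0,0,0,0,6],[-0.7,1.6,0,0,0,0,6],[-1.4,1.6,0,0,0,0,6],[-2.1,1.6,0,0,0,0,6],[-3,1.6,0,0,0,0,6],[-4,1.6,0,0,0,0,6],[-5,1.6,0,0,0,0,6],[-6,1.6,0,0,0,0,6],[-7,1.6,0,0,0,0,6],[-8,1.6,0,0,0,0,6]]])

```text
t: 11.13
tcp_pos: [0.5501, -0.1726, 0.0362]
tool_rot: [-0.015, 1.0, 0.0, -0.0]
force: [-3.6, 0.4, 1.6]
finger_gap: 0.699
gripper_force: 0.0
```

Request:
carry_out(targets=[[[-0.9,0,0,0,0,0,6],[-1.8,0,0,0,0,0,6],[-2.7,0,0,0,0,0,6],[-3.6,0,0,0,0,0,6],[-4.5,0,0,0,0,0,6],[-5.3,0,0,0,0,0,6],[-6,0,0,0,0,0,6],[-6.5,0,0,0,0,0,6],[-6.8,0,0,0,0,0,6],[-7,0,0,0,0,0,6],[-7,0,0,0,0,0,6]]])

```text
t: 12.05
tcp_pos: [0.614, -0.1707, 0.0362]
tool_rot: [-0.015, 1.0, 0.001, -0.006]
force: [-16.5, -3.0, 9.8]
finger_gap: 0.703
gripper_force: 0.0
```

```bash
python3 - <<'E'
from h import *
s,M=state();o=look('scene')
E
```

```text
t 12.05 tcp [ 0.614  -0.1707  0.0362] toolx deg -178.25 zax [-0.012  0.002 -1.   ] F [-16.5  -3.    9.8] gap 0.703
scene ring [298.1 296. ] [21.2 27.8] [0.6695 0.0759 0.075 ]
scene ring [304.5 292.7] [26.6 33.3] [0.6533 0.0768 0.075 ]
scene ring [260.7 266.9] [ 8.8 23.2] [ 0.6852 -0.0455  0.075 ]
scene ring [266.3 261.8] [25.9 43.4] [ 0.6665 -0.051   0.075 ]
scene ring [241.8 235.3] [26.3 35.3] [ 0.6636 -0.1594  0.075 ]
scene sleeve [256.6 255.8] [ 6.4 47.6] [ 0.6879 -0.053   0.106 ]
```

Request:
carry_out(targets=[[[3,0,0,0,0,0,6],[6,0,0,0,0,0,6],[8,0,-3,0,0,0,6],[8,0,-7,0,0,0,3],[8,4,-11,0,0,0,0],[8,8,-15,0,0,0,0],[8,12,-18,0,0,0,0],[8,12,-20,0,0,0,0],[8,12,-20,0,0,0,0],[8,12,-20,0,0,0,0]]])

```text
t: 12.93
tcp_pos: [0.539, -0.052, 0.2402]
tool_rot: [-0.016, 1.0, -0.001, 0.005]
force: [0.9, -0.8, 0.2]
finger_gap: 0.001
gripper_force: 0.0
```

```bash
python3 - <<'E'
from h import *
s,M=state();o=look('scene','side','wrist')
for n in o:
    im,c=o[n]; h=cv2.cvtColor(im,cv2.COLOR_RGB2HSV);H,S,V=cv2.split(h)
    m=(((H<6)|(H>175))&(S>235)&(V>150)).astype(np.uint8)
    k,l,st,ce=cv2.connectedComponentsWithStats(m);i=[j for j in range(1,k) if st[j,4]>60];print(n,[(st[j],ce[j].round(1)) for j in i])
a=np.hstack([cv2.resize(o['scene'][0][180:360,180:420],(400,300)),cv2.resize(o['wrist'][0],(400,300))]);cv2.imwrite('pics/m4.png',a[:,:,::-1])
E
```

```text
t 12.93 tcp [ 0.539  -0.052   0.2402] toolx deg -178.13 zax [ 0.01  -0.003 -1.   ] F [ 0.9 -0.8  0.2] gap 0.001
scene ring [298.3 295.8] [21.9 28. ] [0.6689 0.0757 0.075 ]
scene ring [304.5 292.7] [26.6 33.3] [0.6533 0.0768 0.075 ]
scene ring [260.8 266.9] [ 9. 23.] [ 0.685  -0.0453  0.075 ]
scene ring [266.1 261.9] [25.9 43.8] [ 0.667 -0.051  0.075]
scene ring [241.8 235.3] [26.2 35.3] [ 0.6636 -0.1594  0.075 ]
scene sleeve [256.6 255.8] [ 6.3 48. ] [ 0.6879 -0.053   0.106 ]
side white [395.3 269.7] [32.4 41.3] [ 0.7111 -0.1329  0.    ]
side white [358.8 240. ] [28.8 38.5] [7.049e-01 6.000e-04 0.000e+00]
side ring [370.1 222.8] [ 7.9 45.6] [ 0.719  -0.0208  0.075 ]
wrist white [317.7 391.3] [10.6 11.5] [ 0.7417 -0.0475  0.    ]
wrist white [475.9 352.8] [28.9 55.5] [0.6889 0.1196 0.    ]
wrist white [164.6 349. ] [22.2 53.3] [ 0.6944 -0.2117  0.    ]
wrist white [471.4 358.2] [ 83.6 100. ] [0.6956 0.1157 0.    ]
wrist white [171.2 357.1] [ 82.3 101.2] [ 0.704  -0.2053  0.    ]
wrist ring [317.5 400.5] [ 7. 13.] [ 0.6948 -0.0491  0.075 ]
wrist ring [196.6 398.4] [11.4 45. ] [ 0.6959 -0.1549  0.075 ]
wrist ring [443.1 397.2] [12.1 37.4] [0.6881 0.0605 0.075 ]
wrist ring [473.5 356.1] [59.2 79.3] [0.6469 0.0815 0.075 ]
wrist ring [168.5 355.8] [60.4 78.9] [ 0.6544 -0.1764  0.075 ]
scene [(array([242, 242,  31,  30, 190], dtype=int32), array([256.3, 255.7]))]
side []
wrist []
```

View pics/m4.png

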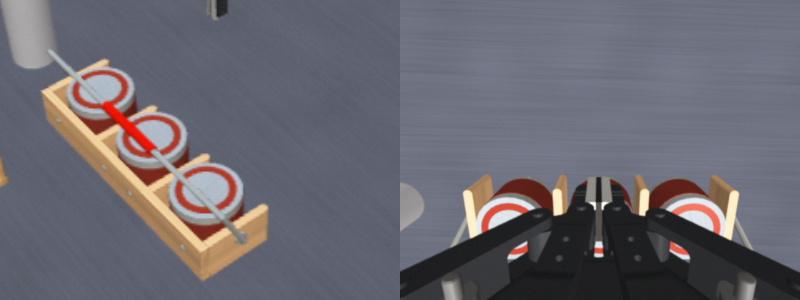

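```bash
python3 - <<'E'
from h import *
for p in [(303,295.2),(240.6,235.2),(271.2,262.8)]: print(np.round(plane('scene',p,.075),4))
g=tri(ray('scene',(257,256.5)),ray('side',(370.1,222.8)));print('bar',np.round(g,4))
s,M=state()
x=np.array([1,.031,0]);y=np.array([-.031,1,0]);o=np.array([.659,-.0467,0])
print('expected',o+.045*x)
d=o+.075*x+[0,0,.155];print('tool shift to hover',100*M.T@(d-s['tcp_pos']))
E
```

```text
[0.66   0.0805 0.075 ]
[ 0.6657 -0.1615  0.075 ]
[ 0.6596 -0.0415  0.075 ]
bar [ 0.6919 -0.0456  0.1124]
t 13.08 tcp [ 0.5358 -0.0538  0.2353] toolx deg -178.33 zax [-0.001 -0.    -1.   ] F [ 0.5 -0.7  0.2] gap -0.002
expected [ 0.704    -0.045305  0.      ]
tool shift to hover [-19.84010254   0.36051322   8.01344832]
```

Request:
carry_out(targets=[[[-4,0.1,0,0,0,0,0],[-8,0.2,0,0,0,0,0],[-12,0.3,0,0,0,0,0],[-16,0.4,0,0,0,0,0],[-19,0.4,0,0,0,0,0],[-19,0.4,2,0,0,0,0],[-19,0.4,5,0,0,0,0],[-19,0.4,8,0,0,0,0],[-19,0.4,10.5,0,0,0,0],[-19,0.4,12,0,0,0,0],[-19,0.4,12.4,0,0,0,0],[-19,0.4,12.4,0,0,0,0]]])

```text
t: 14.08
tcp_pos: [0.7236, -0.0446, 0.1079]
tool_rot: [-0.014, 1.0, 0.001, -0.003]
force: [-0.7, -0.2, 0.4]
finger_gap: -0.002
gripper_force: 0.0
```

```bash
python3 - <<'E'
from h import *
state();o=cams.snapshot('side'),cams.snapshot('scene')
a=np.hstack([cv2.resize(o[0][150:300,300:500],(400,300)),cv2.resize(o[1][180:330,190:390],(400,300))]);cv2.imwrite('pics/m5.png',a[:,:,::-1])
E
```

```text
t 14.08 tcp [ 0.7236 -0.0446  0.1079] toolx deg -178.41 zax [-0.007  0.001 -1.   ] F [-0.7 -0.2  0.4] gap -0.002
```

View pics/m5.png

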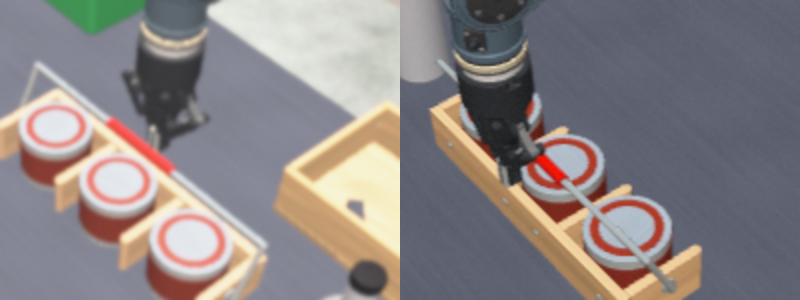

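Request:
carry_out(targets=[[[0.7,0,-0.2,0,0,0,0],[1.4,0,-0.3,0,0,0,0],[2.1,0,-0.3,0,0,0,0],[2.9,0,-0.3,0,0,0,0],[3.7,0,-0.3,0,0,0,0],[4.5,0,-0.3,0,0,0,0],[5.3,0,-0.3,0,0,0,0],[6.2,0,-0.3,0,0,0,0],[7.1,0,-0.3,0,0,0,0],[8.0,0,-0.3,0,0,0,0],[8.9,0,-0.3,0,0,0,0],[9.7,0,-0.3,0,0,0,0]]])

```text
t: 15.18
tcp_pos: [0.6276, -0.0462, 0.1146]
tool_rot: [-0.015, 1.0, 0.0, -0.0]
force: [5.4, 0.2, -3.4]
finger_gap: 0.0
gripper_force: 2.6
```

```bash
python3 - <<'E'
from h import *
state();o=cams.snapshot('side'),cams.snapshot('scene')
a=np.hstack([cv2.resize(o[0][150:300,300:500],(400,300)),cv2.resize(o[1][180:330,190:390],(400,300))]);cv2.imwrite('pics/m6.png',a[:,:,::-1])
E
```

```text
t 15.18 tcp [ 0.6276 -0.0462  0.1146] toolx deg -178.32 zax [-0.  0. -1.] F [ 5.4  0.2 -3.4] gap 0.0
```

View pics/m6.png

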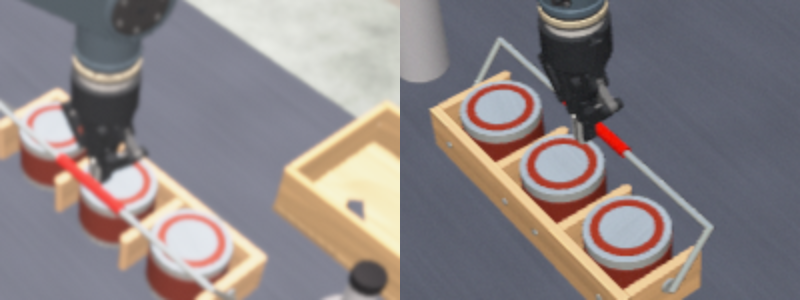

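Request:
carry_out(targets=[[[-0.7,0,0,0,0,0,0],[-0.7,0,-2.5,0,0,0,0],[-0.7,0,-4.5,0,0,0,0],[1,0,-4.7,0,0,0,0],[2.4,0,-4.5,0,0,0,0],[2.5,0,-3,0,0,0,0],[2.5,0,-1.8,0,0,0,0],[2.7,0,-1.0,0,0,0,0],[3.1,0,-0.3,0,0,0,0],[3.5,0,0.3,0,0,0,0],[3.8,0,0.9,0,0,0,0],[4.1,0,1.4,0,0,0,0]]])

```text
t: 16.28
tcp_pos: [0.5864, -0.0474, 0.1004]
tool_rot: [-0.015, 1.0, 0.0, -0.002]
force: [-2.0, 0.5, 2.6]
finger_gap: -0.0
gripper_force: 1.5
```

```bash
python3 - <<'E'
from h import *
state();o=cams.snapshot('side'),cams.snapshot('scene')
a=np.hstack([cv2.resize(o[0][150:300,280:480],(400,300)),cv2.resize(o[1][180:330,190:390],(400,300))]);cv2.imwrite('pics/m7.png',a[:,:,::-1])
E
```

```text
t 16.28 tcp [ 0.5864 -0.0474  0.1004] toolx deg -178.29 zax [-0.004  0.001 -1.   ] F [-2.   0.5  2.6] gap -0.0
```

View pics/m7.png

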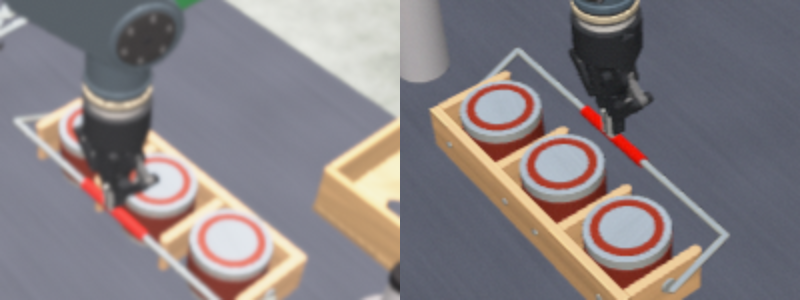

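Request:
carry_out(targets=[[[0.3,0,0.6,0,0,0,0],[0.4,0,1.2,0,0,0,0],[0.5,0,1.8,0,0,0,0],[0.6,0,2.4,0,0,0,0],[0.7,0,2.9,0,0,0,0],[0.7,0,3.3,0,0,0,0],[0.7,0,3.5,0,0,0,0],[0.7,0,3.5,0,0,0,0]]])

```text
t: 17.05
tcp_pos: [0.5806, -0.0478, 0.0661]
tool_rot: [-0.015, 1.0, 0.0, -0.0]
force: [-1.4, 0.4, -0.1]
finger_gap: 0.001
gripper_force: 0.0
```

Request:
carry_out(targets=[[[0,0,0.3,0,0,0,0],[0,0,0.5,0,0,0,0],[0,0,0.5,0,0,0,0]]])

```text
t: 17.3
tcp_pos: [0.5809, -0.0478, 0.0654]
tool_rot: [-0.015, 1.0, -0.0, 0.001]
force: [-8.0, 1.0, 27.9]
finger_gap: -0.003
gripper_force: 14.0
```

```bash
python3 - <<'E'
from h import *
state();o=cams.snapshot('side'),cams.snapshot('scene')
a=np.hstack([cv2.resize(o[0][150:300,280:480],(400,300)),cv2.resize(o[1][180:330,190:390],(400,300))]);cv2.imwrite('pics/m8.png',a[:,:,::-1])
E
```

```text
t 17.3 tcp [ 0.5809 -0.0478  0.0654] toolx deg -178.28 zax [ 0.001 -0.001 -1.   ] F [-8.   1.  27.9] gap -0.003
```

View pics/m8.png

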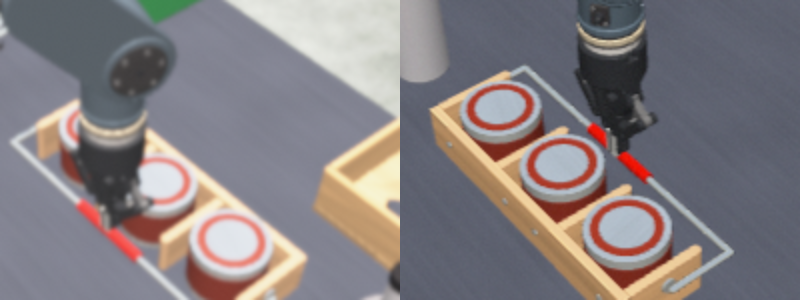

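Request:
carry_out(targets=[[[0,0,-0.5,0,0,0,0],[0.3,0,-2,0,0,0,0],[1,0,-5,0,0,0,0],[3,0,-9,0,0,0,0],[5,0,-13,0,0,0,0],[7,0,-16,0,0,0,0],[7,0,-17,0,0,0,0],[7,0,-17,0,0,0,0],[7,0,-17,0,0,0,0]]])

```text
t: 18.15
tcp_pos: [0.5116, -0.0501, 0.232]
tool_rot: [-0.015, 1.0, -0.0, 0.002]
force: [0.5, -0.7, 0.2]
finger_gap: 0.001
gripper_force: 0.0
```

```bash
python3 - <<'E'
from h import *
state();o=look('scene','side')
def sl(im):
    H,S,V=cv2.split(cv2.cvtColor(im,cv2.COLOR_RGB2HSV));m=(((H<6)|(H>175))&(S>225)&(V>150)).astype(np.uint8)
    k,l,st,ce=cv2.connectedComponentsWithStats(m);j=1+np.argmax(st[1:,4]);print(st[j],ce[j]);return ce[j]
try:
    g=tri(*[ray(n,sl(o[n][0])) for n in o]);print('bar',g)
except Exception as e: print(e)
a=np.hstack([cv2.resize(o['side'][0][150:300,280:480],(400,300)),cv2.resize(o['scene'][0][180:330,190:390],(400,300))]);cv2.imwrite('pics/m9.png',a[:,:,::-1])
E
```

```text
t 18.15 tcp [ 0.5116 -0.0501  0.232 ] toolx deg -178.31 zax [ 0.003 -0.001 -1.   ] F [ 0.5 -0.7  0.2] gap 0.001
scene ring [303.  293.5] [27.6 36.4] [0.6572 0.0766 0.075 ]
scene ring [270.4 261.4] [24.8 34.5] [ 0.6585 -0.0463  0.075 ]
scene ring [239.6 233.2] [22.2 33. ] [ 0.6639 -0.1689  0.075 ]
scene sleeve [298.5 255.4] [ 4.9 51.6] [0.6145 0.0032 0.106 ]
side white [395.4 269.8] [32.2 41.1] [ 0.711  -0.1333  0.    ]
side white [358.8 239.9] [28.9 38.4] [0.7051 0.0009 0.    ]
side ring [334.3 264.9] [ 6.7 54.1] [ 0.5608 -0.0711  0.075 ]
[284 242  31  28 172] [298.68604651 255.52906977]
attempt to get argmax of an empty sequence
```

View pics/m9.png

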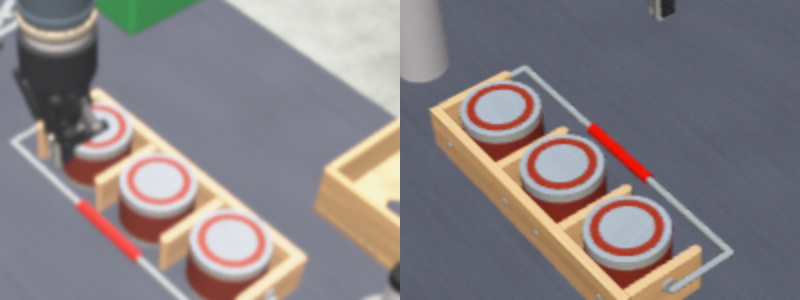

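```bash
python3 - <<'E'
from h import *
from station import sign_off
g=tri(ray('scene',(298.6,255.5)),ray('side',(334.3,264.9)));print('bar',g)
if g[2]<.048: print(sign_off())
E
```

```text
bar [ 0.57862832 -0.05031197  0.04076753]
the job is handed in; nothing more can be done
None
```

Both loose tins are home in their bays, about 2 mm from their spots. The bar is fully down, its sleeve measured 41 mm above the bench, and the arm is clear; I handed the job in at about 18 s.

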